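# Draw the hot plate-warmer tray out onto its catch with the tray hook

### The arm

A 6-joint arm with a two-finger parallel gripper is mounted at the origin on a cart in front of the work surface, level with it; the furniture and walls round the work are solid. World frame = base frame: x ahead of the robot, y to its left, z up, the work surface at z = 0. Lengths are in mm, angles in rad, forces in N, time in s.
With the tool pointing down it reaches from about 350 to 975 mm from the base axis. Payload 7.1 kg.
Tool frame: the origin (TCP) lies on the front face of the gripper's body, between the roots of the fingers; the fingertips stand 80 mm ahead of it and the grasp point (between the pads) lies 61 mm ahead of it; z points along the fingers, y is the line along which they close (so a half turn about z gives the same grasp; the last joint's range is limited). The gripper opens to 88 mm and grips with 3 to 60 N. Pads are 20 mm wide; open, the fingers measure 115 mm over their backs; the gripper's body (75 mm by 178 mm) begins 61 mm behind the grasp point.
Start: joints at [-1.205, 0.423, 1.63, -0, 1.089, -0.019], TCP at [234.625, -579.273, 302.675] pointing down, gripper open.
Joint ranges: [-3, 3], [-0.9, 2.11], [0.09, 2.58], [-1.31, 4.45], [0.11, 2.69], [-2.54, 2.54]. Speed limits (rad/s): [2.39, 2.39, 3.01, 3.14, 3.14, 3.14].

### API

Orientations are given as a rotation vector (axis times angle).
In Python, from workcell import readout, vision, close_job gives the robot as it stands.
- The arm moves only by the tool servo_tool, never from a script. Its argument "plan" is a list that holds one entry, the list of rows, each a list of 7 numbers: the gripper command: -1 is fully open, 1 is shut, values between are in proportion, then the shift along the world's x, y, z in units of 40 mm (1.0 is 40 mm), then the turn, a rotation vector about the world's x, y, z in units of 5 degrees (1.0 is 5 degrees). A call has 1 to 5 rows; each row shifts and turns the commanded pose from where the row before left it; what a row does not reach is not made up. A row lasts 1/12 s, in which the tool goes at most 41.7 mm and 7.16 degrees, less where a joint would pass 70% of its speed; a pose out of reach is approached as far as the arm can. A call is refused whole if a number of a shift passes 1 or a number of a turn 1, either way. A call with a gripper value outside its range is refused whole. The fingers move at their own pace and stop on an object; the grip force is fixed at half the most. Time passes only in rows, so rows that do not move let the fingers close. It gives the time, the measured TCP pose, the force, the opening and the grip force at its end, in the units of the state.
- readout.get_obs(): the state, without advancing time (a new reading comes with each control period).
- vision.get_image(name): name is "scene" or "top" or "wrist"; returns the picture (400x640x3 uint8, red, green, blue); there is no depth.
- vision.camera_params(name): a dict with "fx", "fy", "cx", "cy" (pixels), "rvec" (rotation vector, rad) and "tvec" (3), from world to camera coordinates, as OpenCV has them; the wrist camera has in their place "hand_eye" (4x4, takes a point from camera to tool coordinates, whose origin is the TCP and whose axes are the flange's). Camera axes: x right, y down, z forward; pixel columns grow to the right and rows downward; lengths in mm; the calibration is good to about 2 mm. A picture is of the moment at which its call begins: read the wrist's pose just before it. camera_params takes no time and is no camera call.
- close_job(): hands the job in; it is judged then, once.
The state is a dict: "t": time; "qpos": joint angles; "qvel": joint speeds; "joint_torque": joint torques, N m; "ee_pos": TCP position; "orientation": TCP orientation; "ft_force": force on the tool from outside, world axes, zero at the start; "moment": the same for the moment, N m; "width": finger opening in mm; "grasp_force": force on a finger pad.
Only numpy, scipy, OpenCV 4.12 (cv2) and the standard library are available. Lean on these libraries where they do the work, as an engineer would, in place of code of your own. Each camera call takes 0.05 s, during which the arm holds its last target. There are 200 camera calls.

### The job

The plate warmer is hot: take the tray hook, put its leg down through the finger hole of the tray and draw the self-closing tray straight out, steadily and gently, until it has snapped over its catch and stays open by itself. Unhook, and lay the tray hook down on its handle with its hot tip on the slate coaster. Touch the warmer and tray with nothing but the hook, and leave the mugs and the spice jar alone.

Things in the scene. Friction and masses are not known exactly. Their poses are not given: they have to be found in the camera images.
- warmer: Counter-top plate warmer, fixed steel box 220 deep (x) x 240 wide x 165 high. Origin: on the worktop under the middle of its front face; x points into it, the tray comes out along -x. The black thumb screw in the left wall's slot clamps the tray's out-stop (roller catch and buffer) inside: set differently every time, not measured. Front plate of the tray: 218 wide, 36 to 92 mm high.
- tray (a joint): Tray extension in m, 0 home, grows as it comes out; a 2 N return spring closes it unless caught. At an unknown place, 50 to 107 mm out, it meets the roller catch: 7 to 9 N of pull is needed, easing off over 8 mm to the crest; 8 mm past that it is held and a sprung buffer (6 N/mm) stops it. A 3 N inward push frees it. A hook load over 16 N bends the tray's flange.
- finger_hole (a point): Centre of the finger hole, a vertical round hole of 19 mm diameter, at the top face of the tray's level steel front flange, 50 mm above the worktop; moves with the tray; axes as the warmer's. Flange 5 thick, 90 wide (y), 40 long (x), the hole in its middle, the tray's upright front plate 20 mm behind the hole's centre; nothing below the flange.
- tray_hook: Loose tray hook, 120 g: beech handle 112 long (x) x 24 wide x 28 high, origin at the centre of its underside, z up as it lies. From its +x end an 8 mm steel rod rises to a centre line 42 mm above the underside (x = 88 to 124 mm) and ends in a straight 8 mm leg pointing down at x = +130 mm, from z = 36 to z = 6 mm.
- hook_tip (a point): Lowest point of the tray hook's leg, at (130, 0, 6) mm in the tray hook's frame; axes as the tray hook's.
- coaster: Dark square slate coaster, 99 x 98 x 8 mm, loose. Origin: centre of its underside.
- mug_a: Beige mug, 78 mm diameter, 100 high, standing on top of the warmer (165 mm above the worktop); leave alone. Origin: centre of its underside.
- mug_b: White mug, 78 mm diameter, 97 high, on the worktop to the left of the warmer; leave alone. Origin: centre of its underside.
- jar: Glass spice jar with black cap and reddish contents, 44 mm diameter, 96 high, on the worktop to the right of the warmer; leave alone. Origin: centre of its underside.
Not all that is in view belongs to the job. Of the things that look like the tray_hook, the smaller one is meant.

How it is judged:
By the outcome, as a careful person would: the job done as asked, in the order asked, and still so for the second after the job is handed in, with the robot touching nothing.
It also fails if it takes over 56 s, if anything falls off the work surface, if the arm or the gripper's body presses on something with over 40 N, if the wrist force passes 120 N, or if a joint passes its speed limit or range.

## Working session

There is one attempt and no reset: what is moved stays moved. The work goes in short steps, Python scripts to look and compute and a tool call to move; the robot and the scene stay as the last step left them, time stands still between calls to the robot, and variables do not carry over. Pictures are saved under pics/ and viewed, at most 10 in all, crops included, and the job is handed in when it is done.

Besides the shell and the picture viewer there is one more tool, called after "Request:" as name(argument=value, ...), one argument or row to a line, values as JSON. servo_tool: Moves the arm, as the interface text tells. Its arguments: {"type":"object","properties":{"plan":{"type":"array"}},"required":["plan"]}

```bash
mkdir -p pics; ls; cat > h.py <<'E'
import numpy as np, cv2
from workcell import readout, vision
R=lambda v: cv2.Rodrigues(np.array(v,float))[0]
def grab(n,f):
    o=readout.get_obs(); im=vision.get_image(n); cv2.imwrite('pics/'+f,im[:,:,::-1]); return o,im
def cam(n,o=None):
    p=vision.camera_params(n); K=np.array([[p['fx'],0,p['cx']],[0,p['fy'],p['cy']],[0,0,1]])
    if 'hand_eye' in p:
        T=np.array(p['hand_eye']); Rt=R(o['orientation']); Rc=Rt@T[:3,:3]; c=Rt@T[:3,3]+np.array(o['ee_pos'])
    else:
        Rc=R(p['rvec']).T; c=-Rc@np.array(p['tvec'],float).ravel()
    return K,Rc,c
def ray(C,uv,z):
    K,Rc,c=C; d=Rc@np.linalg.inv(K)@np.array([uv[0],uv[1],1.]); return c+d*(z-c[2])/d[2]
def proj(C,P):
    K,Rc,c=C; q=K@(Rc.T@(np.array(P,float)-c)); return q[:2]/q[2]
E
python3 - <<'E'
from h import *
for n in ['scene','top','wrist']:
    o,im=grab(n,n+'0.png'); K,Rc,c=cam(n,o); print(n,K[0,0],K[:2,2],c.round(),Rc[:,2].round(2))
print(o)
E
```

```text
pics
scene 520.1132493124279 [325.08587118 195.83954493] [-111. 1362. 1170.] [ 0.36 -0.76 -0.53]
top 480.8622884834731 [314.70950725 199.01566859] [-408.   -3. 1395.] [ 0.61 -0.08 -0.79]
wrist 280.9137224331913 [320.73326647 199.24161942] [ 310. -548.  386.] [-0.27 -0.11 -0.96]
{'t': 0.1, 'qpos': array([-1.20501882e+00,  4.23759282e-01,  1.63060701e+00, -1.94392663e-05,
        1.08861835e+00, -1.89986217e-02]), 'qvel': array([-0.00011321, -0.00111498, -0.00216008,  0.00076113, -0.00202842,
        0.00051861]), 'joint_torque': array([ 6.28828548e-04, -5.45609629e+01, -2.74325734e+01,  6.45099347e-02,
        1.87724578e-02, -3.65429867e-05]), 'ee_pos': array([ 234.47388594, -578.92267938,  301.98515033]), 'orientation': array([-3.08228598e+00, -6.00435644e-01,  4.03686129e-04]), 'ft_force': array([-0.15261318,  0.60955895, -0.26187553]), 'moment': array([ 0.03610432, -0.01242806, -0.04475814]), 'grasp_force': 0.0, 'width': 87.79288672214497}
```

View pics/scene0.png

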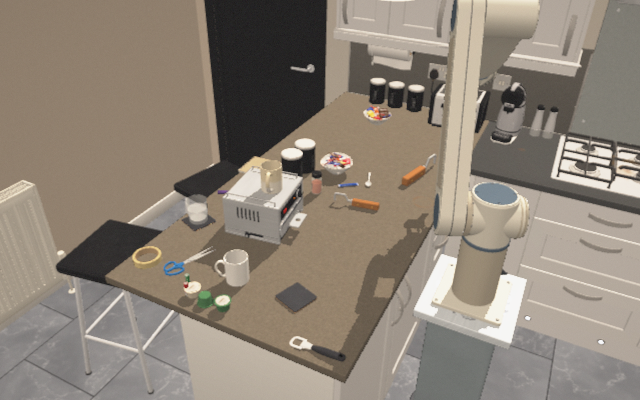

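View pics/top0.png

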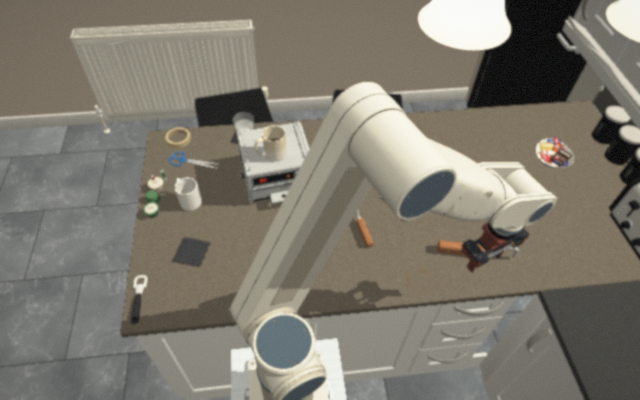

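The scene shows two orange-handled hooks, at about (365,204) and (415,175). The warmer is at (265,205) with its flange at (298,220), the coaster at (296,297), the white mug at (236,267) and the jar at (317,182). A black-handled bottle opener lies at (320,348). In the top view the hooks are at (365,233) and (455,246). Next I measure both hooks.

```bash
python3 - <<'E'
from h import *
for n in ['scene','top']:
    im=cv2.imread(f'pics/{n}0.png'); C=cam(n)
    hsv=cv2.cvtColor(im,cv2.COLOR_BGR2HSV); m=cv2.inRange(hsv,(5,150,90),(15,255,255))
    k,l,s,ce=cv2.connectedComponentsWithStats(m)
    for i in range(1,k):
        if s[i,4]>60:
            ys,xs=np.where(l==i); P=np.array([ray(C,(x,y),20)[:2] for x,y in zip(xs,ys)])
            r=cv2.minAreaRect(P.astype(np.float32)); print(n,ce[i].round(),s[i,4],r)
im=cv2.imread('pics/scene0.png')
a=cv2.resize(im[140:230,310:450],None,fx=5,fy=5,interpolation=cv2.INTER_CUBIC)
cv2.imwrite('pics/crop1.png',a)
E
```

```text
scene [413. 175.] 188 ((406.9271240234375, -622.6412963867188), (189.27061462402344, 49.70827102661133), 76.00006103515625)
scene [365. 204.] 172 ((506.38812255859375, -302.6982421875), (109.36919403076172, 48.68461608886719), 9.502866744995117)
```

View pics/crop1.png

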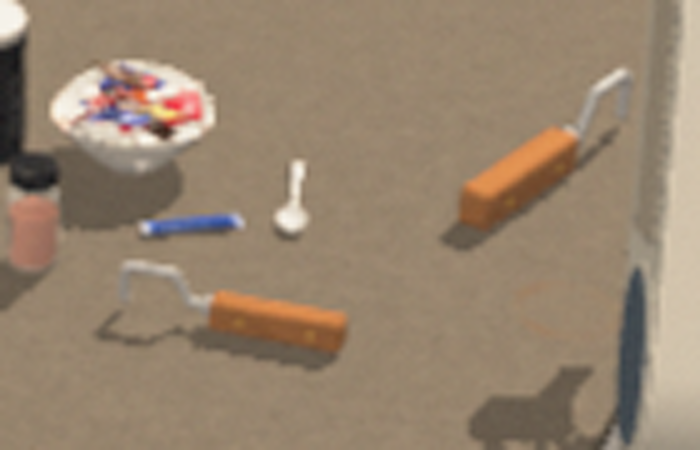

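The wanted hook is the smaller one, scene pixel (365,204), with a handle about 110 mm long. The larger one at (413,175) is the decoy. I'll move above the smaller one.

Request:
servo_tool(
  plan=[
    [[-1,0.9,0.9,0,0,0,-0.5],[-1,0.9,0.9,0,0,0,-0.5],[-1,0.9,0.9,0,0,0,-0.5],[-1,0.9,0.9,0,0,0,-0.5],[-1,0.9,0.9,0,0,0,-0.5]],
  ],
)

```text
t: 0.57
ee_pos: [382.8, -430.4, 302.5]
orientation: [-3.131, -0.257, 0.0]
ft_force: [1.0, -0.6, 0.9]
width: 88.0
grasp_force: 0.0
```

Request:
servo_tool(
  plan=[
    [[-1,0.5,0.8,0,0,0,0],[-1,0.5,0.8,0,0,0,0],[-1,0.5,0.8,0,0,0,0],[-1,0,0,0,0,0,0],[-1,0,0,0,0,0,0]],
  ],
)

```text
t: 0.98
ee_pos: [442.7, -334.4, 302.5]
orientation: [-3.13, -0.267, 0.001]
ft_force: [-0.3, -0.4, 0.4]
width: 87.8
grasp_force: 0.0
```

```bash
python3 - <<'E'
from h import *
o,im=grab('wrist','w1.png'); grab('top','top1.png'); np.savez('w1.npz',**{k:o[k] for k in('ee_pos','orientation')})
print(o['t'],o['ee_pos'],R(o['orientation'])[:,0])
C=cam('wrist',o);bgr=im[:,:,::-1].copy()
hsv=cv2.cvtColor(bgr,cv2.COLOR_BGR2HSV); m=cv2.inRange(hsv,(5,150,60),(15,255,255))
k,l,s,ce=cv2.connectedComponentsWithStats(m)
for i in range(1,k):
    if s[i,4]>100:
        ys,xs=np.where(l==i); P=np.array([ray(C,(x,y),28)[:2] for x,y in zip(xs,ys)])
        print(ce[i],s[i],cv2.minAreaRect(P.astype(np.float32)))
E
```

```text
0.9833 [ 442.73029734 -334.44127073  302.53877062] [ 9.85522030e-01  1.69547009e-01 -3.73546803e-04]
[308.19277108 117.54561102] [300  74  19  92 581] ((510.2611083984375, -308.2624206542969), (107.68733215332031, 21.518314361572266), 9.572888374328613)
[517.2342233  234.79247573] [464 204 109  63 824] ((407.4981384277344, -617.2515258789062), (173.0045166015625, 33.01344680786133), 75.70095825195312)
```

View pics/w1.png

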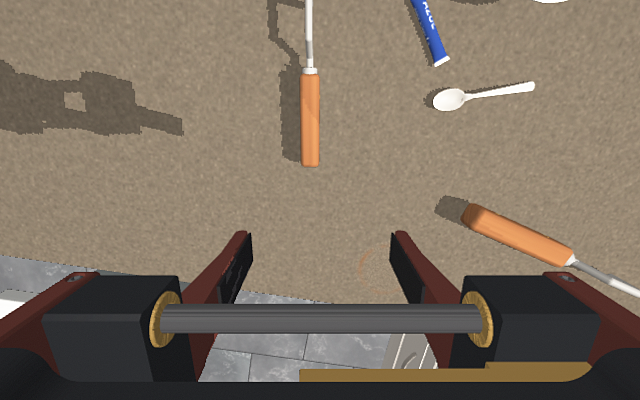

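View pics/top1.png

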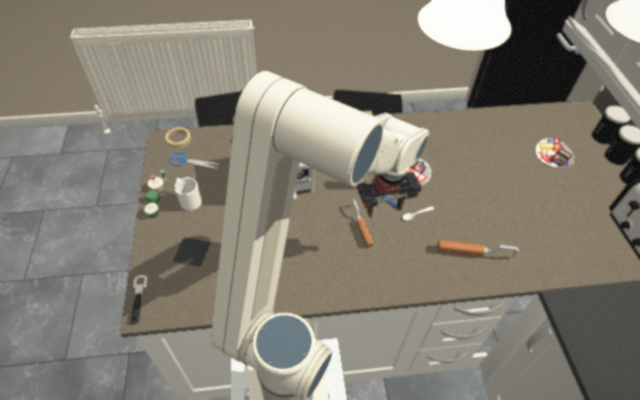

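Request:
servo_tool(
  plan=[
    [[-1,0.85,0.33,-0.5,0,0,0],[-1,0.84,0.33,-1,0,0,0],[-1,0,0,-1,0,0,0],[-1,0,0,-1,0,0,0],[-1,0,0,0,0,0,0]],
  ],
)

```text
t: 1.5
ee_pos: [497.7, -311.6, 164.3]
orientation: [-3.123, -0.258, 0.016]
ft_force: [-1.0, 1.2, -0.0]
width: 87.9
grasp_force: 0.0
```

Request:
servo_tool(
  plan=[
    [[-1,0,0,-0.8,0,0,0],[-1,0,0,-0.8,0,0,0],[-1,0,0,-0.4,0,0,0],[-1,0,0,0,0,0,0],[-1,0,0,0,0,0,0]],
  ],
)

```text
t: 1.92
ee_pos: [501.7, -313.9, 92.7]
orientation: [3.131, 0.259, -0.0]
ft_force: [0.2, 0.2, 0.3]
width: 87.7
grasp_force: 0.0
```

```bash
python3 - <<'E'
from h import *
o,im=grab('wrist','w2.png'); print(o['t'],o['ee_pos'],o['ft_force'])
C=cam('wrist',o);bgr=im[:,:,::-1].copy()
hsv=cv2.cvtColor(bgr,cv2.COLOR_BGR2HSV); m=cv2.inRange(hsv,(5,150,60),(15,255,255))
k,l,s,ce=cv2.connectedComponentsWithStats(m)
for i in range(1,k):
    if s[i,4]>300:
        ys,xs=np.where(l==i); P=np.array([ray(C,(x,y),28)[:2] for x,y in zip(xs,ys)])
        print(ce[i],s[i],cv2.minAreaRect(P.astype(np.float32)))
E
```

```text
1.9167 [ 501.6988381  -313.91593948   92.71744743] [0.19936363 0.15844867 0.26279252]
```

View pics/w2.png

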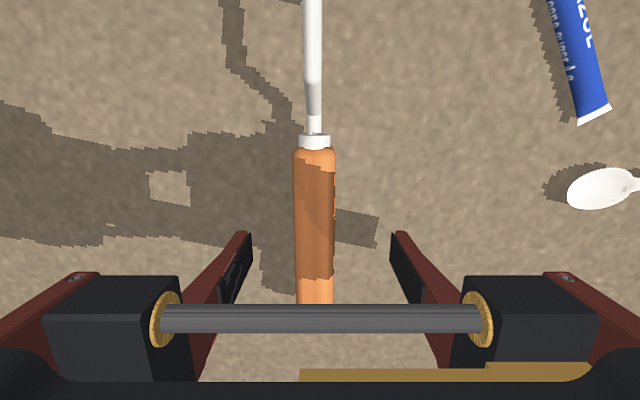

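The hook handle runs up the middle of the picture at column 315 and the fingers are centred at 321, so a small correction is needed before gripping.

Request:
servo_tool(
  plan=[
    [[-1,0.21,0.14,-0.1,0,0,0],[-1,0,0,-0.15,0,0,0],[-1,0,0,0,0,0,0],[0.2,0,0,0,0,0,0],[1,0,0,0,0,0,0]],
  ],
)

```text
t: 2.38
ee_pos: [510.5, -306.9, 82.1]
orientation: [3.13, 0.262, 0.0]
ft_force: [0.7, 0.5, -0.0]
width: 77.7
grasp_force: 0.0
```

Request:
servo_tool(
  plan=[
    [[1,0,0,0,0,0,0],[1,0,0,0,0,0,0],[1,0,0,0,0,0,0],[1,0,0,0,0,0,0],[1,0,0,0,0,0,0]],
  ],
)

```text
t: 2.8
ee_pos: [510.3, -307.0, 81.8]
orientation: [-3.131, -0.261, 0.0]
ft_force: [0.2, -0.3, -0.8]
width: 44.8
grasp_force: 0.0
```

Request:
servo_tool(
  plan=[
    [[1,0,0,0,0,0,0],[1,0,0,0,0,0,0],[1,0,0,0,0,0,0],[1,0,0,0,0,0,0],[1,0,0,0,0,0,0]],
  ],
)

```text
t: 3.22
ee_pos: [510.4, -307.0, 81.7]
orientation: [3.131, 0.261, 0.0]
ft_force: [-1.0, -0.3, 0.4]
width: 23.4
grasp_force: 30.0
```

Request:
servo_tool(
  plan=[
    [[1,0,0,0,0,0,0],[1,0,0,0,0,0,0],[1,0,0,0.5,0,0,0],[1,0,0,0.5,0,0,0],[1,0,0,0.5,0,0,0]],
  ],
)

```text
t: 3.63
ee_pos: [509.9, -306.7, 141.9]
orientation: [-3.13, -0.261, 0.002]
ft_force: [-0.3, 0.4, -0.8]
width: 24.1
grasp_force: 30.0
```

```bash
python3 - <<'E'
from h import *
C=cam('scene'); T=cam('top')
print('flange',ray(C,(298,220),50)); print('coaster',ray(C,(296,297),8),ray(T,(191,251),8)); print('jar',ray(C,(317,190),0))
print('mugb',ray(C,(236,280),0))
im=cv2.imread('pics/scene0.png')
cv2.imwrite('pics/crop2.png',cv2.resize(im[155:320,205:335],None,fx=4.5,fy=3.6,interpolation=cv2.INTER_CUBIC))
E
```

```text
flange [669.1557906  -37.14186942  50.        ]
coaster [497.0730469  288.76907729   8.        ] [498.20986402 288.80415161   8.        ]
jar [ 740.40392738 -334.16823391    0.        ]
mugb [717.74467172 303.19143749   0.        ]
```

View pics/crop2.png

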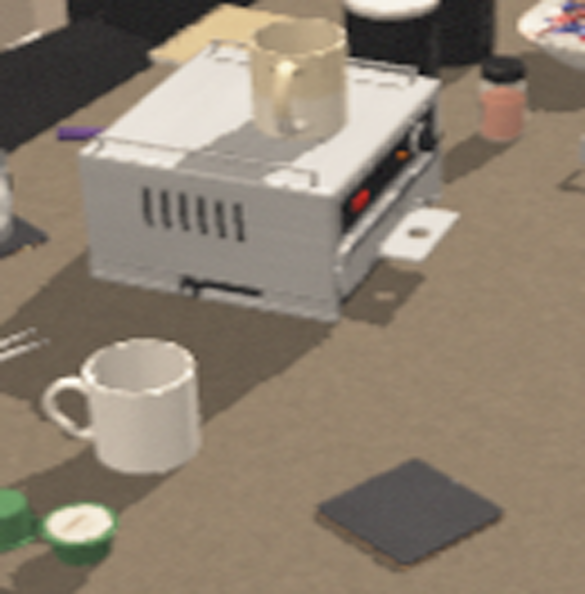

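The crop shows the flange at crop (420,232) with the hole near its centre, scene pixel (298,219). The thumb screw slot is in the left wall and the coaster is in the clear. I'll move to a viewpoint beside the flange.

Request:
servo_tool(
  plan=[
    [[1,0.1,0.6,0.7,0,0,0],[1,0.1,0.95,0.6,0,0,0],[1,0.1,0.95,0.6,0,0,0],[1,0.1,0.95,0.6,0,0,0],[1,0.1,0.95,0.2,0,0,0]],
  ],
)

```text
t: 4.05
ee_pos: [530.3, -138.8, 247.2]
orientation: [3.129, 0.26, 0.006]
ft_force: [2.0, 0.2, 0.2]
width: 24.0
grasp_force: 30.0
```

Request:
servo_tool(
  plan=[
    [[1,0,0.5,0,0,0,0],[1,0,0,0,0,0,0],[1,0,0,0,0,0,0]],
  ],
)

```text
t: 4.3
ee_pos: [529.3, -118.8, 244.3]
orientation: [3.13, 0.265, -0.0]
ft_force: [0.4, 0.1, -1.3]
width: 23.8
grasp_force: 30.0
```

```bash
python3 - <<'E'
from h import *
o,im=grab('wrist','w3.png'); print(o['t'],o['ee_pos'],o['ft_force'],o['width'])
np.savez('w3.npz',**{k:o[k] for k in('ee_pos','orientation')})
grab('scene','s3.png')
E
```

```text
4.3 [ 529.27329454 -118.77630223  244.32037374] [ 0.43344488  0.07231801 -1.25699539] 23.776683846892034
```

View pics/w3.png

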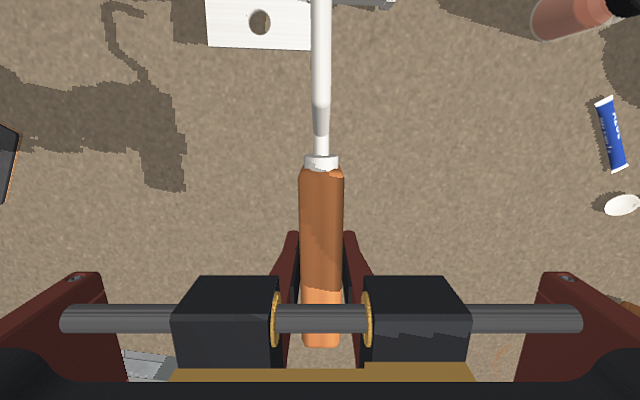

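The flange is white, with its front edge from (208,45) to (312,50), and the hole is at (260,22). The rod passes at column 320 and hides the flange's right end.

```bash
python3 - <<'E'
from h import *
o=dict(np.load('w3.npz')); C=cam('wrist',o); im=cv2.imread('pics/w3.png')
g=cv2.cvtColor(im,cv2.COLOR_BGR2GRAY); roi=g[0:48,212:308]; print(g[25,230],g[22,260],g[60,260])
m=(g<195).astype(np.uint8); m[:, :225]=0; m[:,295:]=0; m[40:]=0
k,l,s,ce=cv2.connectedComponentsWithStats(m)
for i in range(1,k):
    if s[i,4]>80:
        ys,xs=np.where(l==i); P=np.array([ray(C,(x,y),50)[:2] for x,y in zip(xs,ys)])
        print(ce[i],s[i],ray(C,(s[i,0]+(s[i,2]-1)/2,s[i,1]+(s[i,3]-1)/2),50),P.min(0),P.max(0),P.mean(0))
E_=[]
for x in range(215,308):
    c=g[30:65,x].astype(int); d=np.diff(c); j=d.argmin(); E_.append(ray(C,(x,30+j+.5),50)[:2])
E_=np.array(E_,np.float32); v=cv2.fitLine(E_,cv2.DIST_HUBER,0,.01,.01).ravel(); print('front edge',v, np.degrees(np.arctan2(v[1],v[0])))
L=[]
for y in range(2,40):
    c=g[y,185:225].astype(int); d=np.diff(c); j=d.argmax(); L.append(ray(C,(185+j+.5,y),50)[:2])
v=cv2.fitLine(np.array(L,np.float32),cv2.DIST_HUBER,0,.01,.01).ravel(); print('left edge',v, np.degrees(np.arctan2(v[1],v[0])))
# scene hole
S=cam('scene'); im=cv2.imread('pics/scene0.png'); g=cv2.cvtColor(im,cv2.COLOR_BGR2GRAY); print(g[212:228,288:308])
E
```

```text
239 97 142
[259.22048998  21.91536748] [249   9  22  26 449] [675.19019492 -39.9431111   50.        ] [665.12256044 -49.21205654] [684.74079847 -30.73395074] [674.80610781 -39.74143898]
front edge [ 1.3382383e-01 -9.9100512e-01  6.5622015e+02 -5.3076218e+01] -82.30938
left edge [9.9048924e-01 1.3759014e-01 6.6280121e+02 5.1418233e+00] 7.908421
[[150 171 163 109 103 115 123 131 148 155 153 156 136 147 137 137 132 131
  129 131]
 [157 162 125  96 111 112 122 140 157 186 214 214 210 211 201 190 175 150
  142 134]
 [172 132  98 114 122 120 131 171 211 219 227 227 227 227 224 222 219 213
  193 144]
 [158 100 100 122 131 131 158 207 227 227 228 228 227 227 226 227 227 220
  183 138]
 [116  96 116 130 135 149 194 224 226 227 228 227 226 226 227 227 223 196
  140 133]
 [ 92 113 129 134 138 181 220 226 224 221 223 224 226 226 227 227 214 161
  131 136]
 [110 129 132 134 161 210 227 217 186 173 176 190 214 226 227 219 183 141
  136 134]
 [127 133 133 147 194 223 223 191 124 123 139 152 193 223 223 196 146 133
  133 135]
 [129 132 138 180 222 228 225 201 146 141 145 162 202 226 213 163 134 132
  137 136]
 [130 131 157 210 226 227 227 223 215 209 209 215 222 219 182 139 136 134
  137 137]
 [135 156 195 223 227 226 227 228 227 226 226 227 224 195 147 137 136 136
  138 137]
 [132 166 214 227 227 227 228 227 225 226 227 227 213 162 135 135 134 133
  136 136]
 [129 167 215 226 227 228 227 227 226 227 227 222 192 140 135 135 135 133
  135 137]
 [132 157 182 203 218 222 226 226 227 227 227 207 149 134 134 134 137 134
  135 134]
 [115 116 127 144 168 174 183 192 204 218 207 167 131 138 138 137 133 135
  135 136]
 [ 94  80  95 117 132 136 141 148 157 169 158 138 135 135 136 135 134 135
  137 137]]
```

```bash
python3 - <<'E'
from h import *
o=dict(np.load('w3.npz')); C=cam('wrist',o); p=o['ee_pos']; Rt=R(o['orientation'])
hz=p[2]-81.7
im=cv2.imread('pics/w3.png'); hsv=cv2.cvtColor(im,cv2.COLOR_BGR2HSV); m=cv2.inRange(hsv,(5,120,50),(16,255,255))
col=np.where(m[150:200,322])[0]; print('front row',150+col[0])
q=ray(C,(322,150+col[0]),hz+28); d=q-p; print('front end in tool x,y',Rt.T@d)
for r in (20,60,100):
    row=im[r].astype(int).sum(1); e=[np.where(row[300:345]>500)[0]]; print(r,300+e[0][0],300+e[0][-1])
for r in (10,40,80):
    print('rod in tool',Rt.T@(ray(C,(321,r),hz+42)-p))
S=cam('scene'); tip=p+Rt@np.array([130,0,81.7-6]); print('tip pred',tip,proj(S,tip), proj(S,p+Rt@np.array([56,0,81.7-28])))
s=cv2.imread('pics/s3.png'); u,v=proj(S,tip).astype(int)
cv2.imwrite('pics/crop3.png',cv2.resize(s[v-40:v+40,u-40:u+60],None,fx=7,fy=7,interpolation=cv2.INTER_CUBIC)); print(u,v)
E
```

```text
front row 172
front end in tool x,y [53.68170718  0.42243441 53.69247308]
20 300 331
60 314 330
100 315 330
rod in tool [ 1.19150071e+02 -7.99883261e-02  3.96831041e+01]
rod in tool [ 1.08995575e+02 -8.13129930e-02  3.96845427e+01]
rod in tool [ 9.45329608e+01 -8.31996594e-02  3.96865915e+01]
tip pred [657.40816899 -96.89788362 168.60195625] [308.36693453 186.4510988 ] [327.65267542 184.66844415]
308 186
```

View pics/crop3.png

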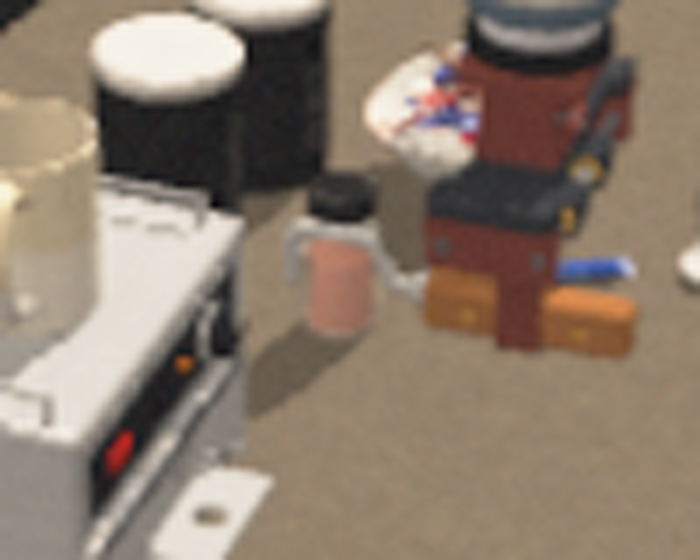

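The tip shows at crop (293,283), scene pixel (309.4,186), within about 1 px of where I predicted it. The hook sits straight in the grip with the tip about 128.5 mm ahead of the TCP. The hole is near (675,-40) and the warmer's yaw is 7.8°. I'll move above the hole.

Request:
servo_tool(
  plan=[
    [[1,0.15,0.8,0,0,0,-0.2],[1,0.15,0.74,-0.4,0,0,-0.18],[1,0.16,0,-1,0,0,0],[1,0,0,-1,0,0,0],[1,0,0,0,0,0,0]],
  ],
)

```text
t: 4.82
ee_pos: [543.7, -58.5, 141.0]
orientation: [-3.132, -0.208, 0.02]
ft_force: [-2.6, -0.0, -1.0]
width: 23.6
grasp_force: 30.0
```

Request:
servo_tool(
  plan=[
    [[1,0,0,0,0,0,0],[1,0,0,0,0,0,0]],
  ],
)

```text
t: 4.98
ee_pos: [548.3, -59.2, 149.2]
orientation: [3.135, 0.207, 0.001]
ft_force: [-0.3, 0.3, 0.3]
width: 24.0
grasp_force: 30.0
```

```bash
python3 - <<'E'
from h import *
o,s=grab('scene','s4.png'); _,w=grab('wrist','w4.png'); p=o['ee_pos'];Rt=R(o['orientation']); print(o['t'],p,o['ft_force'],np.degrees(np.arctan2(Rt[1,0],Rt[0,0])), Rt[:,2])
S=cam('scene'); tip=p+Rt@np.array([128.5,0,75.7]); print('tip',tip,proj(S,tip)); print('hole scene0',ray(S,(297.7,219.2),50), 'proj hole', proj(S,(675,-39.8,50)))
u,v=proj(S,tip).astype(int); g=cv2.cvtColor(s,cv2.COLOR_RGB2GRAY); print(u,v); print(g[v-14:v+16,u-14:u+16])
E
```

```text
4.9833 [548.33252145 -59.21476419 149.2349082 ] [-0.27851908  0.27137569  0.26784559] 7.5582796308783005 [ 4.81252632e-04 -1.29583488e-04 -9.99999876e-01]
tip [675.75247696 -42.32238013  73.59403102] [297.08179649 213.64256641]
hole scene0 [672.67856718 -41.19994538  50.        ] proj hole [296.97804806 219.22150713]
297 213
[[224 223 209 178 144 114  80  43  34  35  46  47  42  71 113 142 149 118
  102 119 105  94  94  92  94  95  94  93  94  93]
 [223 214 186 160 139  92  52  34  34  34  34  38  74 103 134 154 126  99
  122 120 103  93  93  93  93  91  92  94  93 106]
 [218 197 163 133 118  61  33  34  32  36  35  60 101 133 158 147  96 108
  127 121 102  96  93  96  94  92  94  94 106 123]
 [207 174 132 113  86  37  31  33  34  32  45  89 135 182 177 112  97 124
  127 122 101  95  95  93  93  93 106 121 125 132]
 [178 146 120  88  52  35  33  31  32  39  76 122 148 150 128  98 123 128
  127 122 104  94  94  96  94 106 128 135 133 134]
 [155 137 101  50  32  34  34  35  36  60 105 142 141  99  95 124 132 129
  129 119 100  94  93 105 122 127 133 133 131 135]
 [132 116  67  31  33  
[... 2277 characters left out ...]
225 225 225 226 225 209
  162 133 132 132 132 133 135 134 134 134 133 132]
 [ 99 120 127 129 129 127 146 160 154 181 218 224 225 224 225 226 221 190
  139 133 130 132 134 133 135 134 135 134 129 131]
 [112 128 128 129 127 131 138 143 168 204 221 224 226 225 225 224 206 146
  135 132 134 135 133 133 133 132 133 134 131 129]
 [121 128 129 128 122 110 111 115 139 165 171 184 188 203 214 206 166 129
  136 136 135 132 131 135 135 133 134 136 133 134]
 [128 129 128 124 112  94  79  93 114 131 135 139 146 156 167 156 137 134
  136 137 134 132 135 134 137 137 138 135 133 134]
 [126 129 128 120  97  75  81  94 111 131 130 131 135 133 136 133 134 135
  134 134 135 134 135 136 135 136 136 131 131 132]]
```

```bash
python3 - <<'E'
from h import *
a=cv2.imread('pics/scene0.png').astype(int); b=cv2.imread('pics/s4.png').astype(int); d=np.abs(a-b).max(2)
print(d[203:220,290:305])
o=readout.get_obs(); 
E
```

```text
[[ 5  2  0  2  2  3  2  1  2  3  2  3  2  5  2]
 [ 6  5  4  1  4  2  1  2  1  3  1  2  1  5  2]
 [ 4  2  1  3  3  2  1  5 26 53 55 58 46 21 26]
 [ 2  1  2  2  5  1 11 20 23 38 52 54 49 52 66]
 [ 3  2  1  2  1  1  9 11  4  7  4 11 15 34 52]
 [ 4  2  3  2  2  2  5  6  8  5  5  4  4  6 10]
 [ 5  4  3  3  1  4  7  6  2  5  3  2  3  3  7]
 [ 2  4  2  1  2  2  9 12 31  5  3  2  2  1  3]
 [ 1  2  1  2  3  2 13  8 16  8  1  2  4  1  2]
 [ 1  3  1  5  5  1  5  8 10 12  4  1  4  2  1]
 [ 2  3  2  2  2  2 10 33 26  4  2  1  4  3  4]
 [ 1  1  1  1  6  2  5 10 10  3  3  2  1  2  2]
 [ 4  1  3  3  3  3  1  2  3  3  2  2  1  1  3]
 [ 1  2  3  3  4  3  3  2  3  1  1  2  3  3  2]
 [ 2  4  2  2  1  3  1  1  2  2  2  3  2  3  2]
 [ 1  5  3  1  1  4  3  2  1  4  2  2  4  2  3]
 [ 4  2  4  2  1  1  2  2  4  2  5  2  1  3  3]]
```

Request:
servo_tool(
  plan=[
    [[1,-0.03,0.045,-0.3,0,0,0],[1,0,0,-0.2,0,0,0],[1,0,0,-0.2,0,0,0],[1,0,0,0,0,0,0],[1,0,0,0,0,0,0]],
  ],
)

```text
t: 5.5
ee_pos: [546.6, -56.4, 120.4]
orientation: [-3.135, -0.209, 0.0]
ft_force: [0.6, 1.6, -0.3]
width: 24.1
grasp_force: 30.0
```

Request:
servo_tool(
  plan=[
    [[1,0,0,-0.12,0,0,0],[1,0,0,-0.12,0,0,0],[1,0,0,0,0,0,0],[1,0,0,0,0,0,0]],
  ],
)

```text
t: 5.83
ee_pos: [546.4, -56.2, 110.3]
orientation: [-3.134, -0.21, 0.001]
ft_force: [-0.1, -0.6, -0.2]
width: 24.0
grasp_force: 30.0
```

Request:
servo_tool(
  plan=[
    [[1,0,0,-0.1,0,0,0],[1,-0.05,-0.007,0,0,0,0],[1,-0.05,-0.007,0,0,0,0],[1,-0.05,-0.007,0,0,0,0],[1,-0.05,-0.007,0,0,0,0]],
  ],
)

```text
t: 6.25
ee_pos: [538.9, -57.4, 106.8]
orientation: [3.134, 0.21, 0.002]
ft_force: [2.9, 1.2, -1.9]
width: 23.7
grasp_force: 30.0
```

Request:
servo_tool(
  plan=[
    [[1,-0.07,-0.01,0,0,0,0],[1,-0.07,-0.01,0,0,0,0],[1,-0.07,-0.01,0,0,0,0],[1,-0.07,-0.01,0,0,0,0],[1,-0.07,-0.01,0,0,0,0]],
  ],
)

```text
t: 6.67
ee_pos: [524.5, -59.4, 106.8]
orientation: [3.135, 0.21, 0.001]
ft_force: [3.1, 1.3, -1.4]
width: 23.7
grasp_force: 30.0
```

Request:
servo_tool(
  plan=[
    [[1,-0.07,-0.01,0,0,0,0],[1,-0.07,-0.01,0,0,0,0],[1,-0.07,-0.01,0,0,0,0],[1,-0.07,-0.01,0,0,0,0],[1,-0.07,-0.01,0,0,0,0]],
  ],
)

```text
t: 7.08
ee_pos: [510.4, -61.4, 106.7]
orientation: [3.135, 0.21, 0.0]
ft_force: [3.5, 0.4, -1.2]
width: 23.6
grasp_force: 30.0
```

```bash
python3 - <<'E'
from h import *
o,s=grab('scene','s5.png'); S=cam('scene'); a=cv2.imread('pics/scene0.png')
print(o['ee_pos'],o['ft_force']); print(proj(S,(643,-44,50)), proj(S,(624,-46.5,50)))
c=np.hstack([a[165:265,250:350],s[165:265,250:350,::-1]]); cv2.imwrite('pics/crop5.png',cv2.resize(c,None,fx=4,fy=4,interpolation=cv2.INTER_CUBIC))
E
```

```text
[510.44183531 -61.42533632 106.72112007] [ 3.49496108  0.42544304 -1.15035402]
[305.01726599 220.96182494] [309.8245531  222.00147748]
```

View pics/crop5.png

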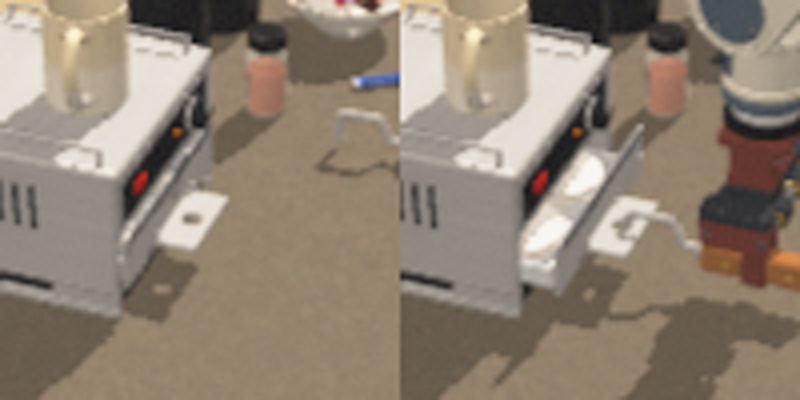

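The right half shows the leg in the hole and the tray already out by about 30 mm. The mug and jar have not moved. I'll keep drawing gently.

Request:
servo_tool(
  plan=[
    [[1,-0.06,-0.008,0,0,0,0],[1,-0.05,-0.007,0,0,0,0],[1,-0.05,-0.007,0,0,0,0],[1,-0.05,-0.007,0,0,0,0],[1,-0.05,-0.007,0,0,0,0]],
  ],
)

```text
t: 7.55
ee_pos: [500.0, -62.9, 106.6]
orientation: [3.135, 0.209, -0.0]
ft_force: [3.0, -0.2, -1.6]
width: 23.6
grasp_force: 30.0
```

Request:
servo_tool(
  plan=[
    [[1,-0.04,-0.0055,0,0,0,0],[1,-0.04,-0.0055,0,0,0,0],[1,-0.04,-0.0055,0,0,0,0]],
  ],
)

```text
t: 7.8
ee_pos: [495.3, -63.5, 106.6]
orientation: [3.135, 0.21, -0.0]
ft_force: [3.3, 1.1, -1.0]
width: 23.9
grasp_force: 30.0
```

Request:
servo_tool(
  plan=[
    [[1,-0.04,-0.0055,0,0,0,0],[1,-0.04,-0.0055,0,0,0,0],[1,-0.04,-0.0055,0,0,0,0]],
  ],
)

```text
t: 8.05
ee_pos: [490.5, -64.2, 106.6]
orientation: [-3.135, -0.21, 0.0]
ft_force: [2.6, 0.8, -1.3]
width: 23.7
grasp_force: 30.0
```

Request:
servo_tool(
  plan=[
    [[1,-0.04,-0.0055,0,0,0,0],[1,-0.04,-0.0055,0,0,0,0],[1,-0.04,-0.0055,0,0,0,0]],
  ],
)

```text
t: 8.3
ee_pos: [485.6, -64.8, 106.6]
orientation: [-3.135, -0.21, 0.0]
ft_force: [2.1, 1.1, -1.4]
width: 23.6
grasp_force: 30.0
```

Request:
servo_tool(
  plan=[
    [[1,-0.04,-0.0055,0,0,0,0],[1,-0.04,-0.0055,0,0,0,0],[1,-0.04,-0.0055,0,0,0,0]],
  ],
)

```text
t: 8.55
ee_pos: [482.2, -65.6, 106.9]
orientation: [3.134, 0.21, 0.005]
ft_force: [8.0, 2.8, -2.9]
width: 23.8
grasp_force: 30.0
```

The catch is met at TCP x of about 484, so I continue slowly.

Request:
servo_tool(
  plan=[
    [[1,-0.03,-0.004,0,0,0,0],[1,-0.03,-0.004,0,0,0,0],[1,-0.03,-0.004,0,0,0,0]],
  ],
)

```text
t: 8.8
ee_pos: [478.0, -66.0, 106.8]
orientation: [3.134, 0.21, 0.002]
ft_force: [4.8, 0.7, -2.0]
width: 23.9
grasp_force: 30.0
```

Request:
servo_tool(
  plan=[
    [[1,-0.03,-0.004,0,0,0,0],[1,-0.03,-0.004,0,0,0,0]],
  ],
)

```text
t: 8.97
ee_pos: [474.9, -66.3, 106.7]
orientation: [3.135, 0.209, 0.0]
ft_force: [1.8, 1.5, -0.6]
width: 24.0
grasp_force: 30.0
```

Request:
servo_tool(
  plan=[
    [[1,-0.03,-0.004,0,0,0,0],[1,-0.03,-0.004,0,0,0,0]],
  ],
)

```text
t: 9.13
ee_pos: [471.9, -66.6, 106.5]
orientation: [-3.134, -0.209, 0.002]
ft_force: [0.4, -0.2, -1.5]
width: 23.5
grasp_force: 30.0
```

Request:
servo_tool(
  plan=[
    [[1,-0.03,-0.004,0,0,0,0],[1,-0.03,-0.004,0,0,0,0]],
  ],
)

```text
t: 9.3
ee_pos: [469.2, -66.9, 106.4]
orientation: [-3.134, -0.209, 0.003]
ft_force: [-1.7, -0.3, -1.3]
width: 23.9
grasp_force: 30.0
```

Request:
servo_tool(
  plan=[
    [[1,-0.03,-0.004,0,0,0,0],[1,0,0,0,0,0,0]],
  ],
)

```text
t: 9.47
ee_pos: [468.6, -67.1, 106.5]
orientation: [-3.134, -0.209, 0.001]
ft_force: [0.3, 0.1, -1.6]
width: 23.4
grasp_force: 30.0
```

Request:
servo_tool(
  plan=[
    [[1,-0.03,-0.004,0,0,0,0],[1,0,0,0,0,0,0]],
  ],
)

```text
t: 9.63
ee_pos: [467.9, -67.3, 106.7]
orientation: [3.135, 0.21, 0.001]
ft_force: [1.8, 1.0, -1.5]
width: 23.8
grasp_force: 30.0
```

Request:
servo_tool(
  plan=[
    [[1,-0.02,-0.003,0,0,0,0],[1,0,0,0,0,0,0]],
  ],
)

```text
t: 9.8
ee_pos: [467.5, -67.4, 106.7]
orientation: [3.134, 0.21, 0.002]
ft_force: [3.0, 1.8, -2.3]
width: 23.7
grasp_force: 30.0
```

Request:
servo_tool(
  plan=[
    [[1,0,0,0,0,0,0],[1,0,0,0,0,0,0]],
  ],
)

```text
t: 9.97
ee_pos: [467.4, -67.4, 106.7]
orientation: [3.134, 0.21, 0.001]
ft_force: [4.3, 1.7, -2.3]
width: 23.8
grasp_force: 30.0
```

Request:
servo_tool(
  plan=[
    [[1,0.05,0.007,0,0,0,0],[1,0.05,0.007,0,0,0,0],[1,0.025,0.0035,0,0,0,0],[1,0,0,0,0,0,0],[1,0,0,0,0,0,0]],
  ],
)

```text
t: 10.38
ee_pos: [471.6, -66.6, 106.5]
orientation: [-3.134, -0.21, 0.001]
ft_force: [0.8, 1.3, -1.3]
width: 23.9
grasp_force: 30.0
```

```bash
python3 - <<'E'
from h import *
o,s=grab('scene','s6.png'); S=cam('scene'); print(o['t'],o['ee_pos'],o['ft_force'])
# left & right front corners of flange at candidate extensions, along warmer y
x=np.array([.9905,.1365,0]); y=np.array([-.1365,.9905,0]); h0=np.array([674.5,-40.2,50])
g=cv2.cvtColor(s,cv2.COLOR_RGB2GRAY).astype(np.float32)
g0=cv2.cvtColor(cv2.imread('pics/scene0.png'),cv2.COLOR_BGR2GRAY).astype(np.float32); g5=cv2.cvtColor(cv2.imread('pics/s5.png'),cv2.COLOR_BGR2GRAY).astype(np.float32)
def prof(g,yo):
    e=np.arange(-15,110,1.); U=np.array([proj(S,h0-x*(20+t)+y*yo) for t in e],np.float32)
    p=cv2.remap(g,U[:,:1],U[:,1:],cv2.INTER_LINEAR).ravel(); p=cv2.GaussianBlur(p[None],(5,1),0).ravel(); d=np.diff(p); return e[d.argmin()],d.min().round()
for n,G in(('0',g0),('5',g5),('6',g)): print(n,[prof(G,q) for q in(30,20,-20,-30,-38)])
E
```

```text
10.3833 [471.64595792 -66.6105532  106.48375019] [ 0.78232744  1.34147897 -1.30035965]
0 [(np.float64(1.0), np.float32(-14.0)), (np.float64(1.0), np.float32(-14.0)), (np.float64(1.0), np.float32(-13.0)), (np.float64(2.0), np.float32(-14.0)), (np.float64(2.0), np.float32(-11.0))]
5 [(np.float64(32.0), np.float32(-13.0)), (np.float64(32.0), np.float32(-9.0)), (np.float64(81.0), np.float32(-8.0)), (np.float64(77.0), np.float32(-9.0)), (np.float64(75.0), np.float32(-13.0))]
6 [(np.float64(12.0), np.float32(-20.0)), (np.float64(12.0), np.float32(-19.0)), (np.float64(13.0), np.float32(-18.0)), (np.float64(14.0), np.float32(-18.0)), (np.float64(14.0), np.float32(-16.0))]
```

```bash
python3 - <<'E'
from h import *
S=cam('scene'); x=np.array([.9905,.1365,0]); y=np.array([-.1365,.9905,0]); h0=np.array([674.5,-40.2,50])
g=cv2.imread('pics/s6.png',0).astype(np.float32)
e=np.arange(0,100,3.); print(e.astype(int))
for yo in(38,30,20,-30):
    U=np.array([proj(S,h0-x*(20+t)+y*yo) for t in e],np.float32); print(yo,cv2.remap(g,U[:,:1],U[:,1:],cv2.INTER_LINEAR).ravel().astype(int))
E
```

```text
[ 0  3  6  9 12 15 18 21 24 27 30 33 36 39 42 45 48 51 54 57 60 63 66 69
 72 75 78 81 84 87 90 93 96 99]
38 [245 242 230 212 171 122  95 110 122 127 130 139 174 206 221 220 221 223
 224 224 220 220 220 219 205 159 135 133 133 136 137 137 135 132]
30 [244 244 239 221 179 120 103 112 123 127 140 173 204 223 224 224 224 225
 224 223 223 224 224 218 194 162 135 133 134 134 134 133 132 131]
20 [244 244 237 217 177 118 100 108 120 127 139 168 202 222 223 224 224 222
 208 180 180 190 187 163 148 138 131 133 134 135 135 132 132 131]
-30 [189 189 195 199 183 132 103 113 126 131 141 163 193 213 220 223 221 220
 221 223 221 217 215 215 213 201 187 173 162 168 174 170 139 138]
```

The flange's front edge sits at 74 mm, although the hook has gone back 4 mm and carries no load, so the tray is held. Now I unhook straight up.

Request:
servo_tool(
  plan=[
    [[1,0.01,0,0.15,0,0,0],[1,0,0,0.2,0,0,0],[1,0,0,0.2,0,0,0],[1,0,0,0.25,0,0,0],[1,0,0,0.25,0,0,0]],
  ],
)

```text
t: 10.85
ee_pos: [472.5, -66.7, 149.9]
orientation: [3.134, 0.21, 0.001]
ft_force: [0.4, -0.3, -0.5]
width: 24.1
grasp_force: 30.0
```

Request:
servo_tool(
  plan=[
    [[1,0,0,0.5,0,0,0],[1,0,0,0.5,0,0,0],[1,0,0,0.5,0,0,0],[1,0,0,0,0,0,0]],
  ],
)

```text
t: 11.18
ee_pos: [474.2, -66.9, 212.7]
orientation: [3.133, 0.209, 0.01]
ft_force: [0.8, 0.1, -1.1]
width: 23.8
grasp_force: 30.0
```

```bash
python3 - <<'E'
from h import *
o,s=grab('scene','s7.png'); grab('top','t7.png'); S=cam('scene'); x=np.array([.9905,.1365,0]); y=np.array([-.1365,.9905,0]); h0=np.array([674.5,-40.2,50])
print(o['t'],o['ee_pos'],o['ft_force'],o['width'])
g=cv2.cvtColor(s,cv2.COLOR_RGB2GRAY).astype(np.float32)
e=np.arange(60,90,2.); print(e.astype(int))
for yo in(38,30,-30):
    U=np.array([proj(S,h0-x*(20+t)+y*yo) for t in e],np.float32); print(yo,cv2.remap(g,U[:,:1],U[:,1:],cv2.INTER_LINEAR).ravel().astype(int))
# coaster
for n,f in(('scene','scene0'),('top','top0'),('top','t7'),('scene','s7')):
    im=cv2.imread(f'pics/{f}.png'); C=cam(n); u,v=proj(C,(497,288,8)).astype(int); a=im.max(2); m=np.zeros(a.shape,np.uint8); m[v-35:v+35,u-40:u+40]=(a[v-35:v+35,u-40:u+40]<85)*255
    k,l,st,ce=cv2.connectedComponentsWithStats(m); i=1+st[1:,4].argmax(); ys,xs=np.where(l==i); P=np.array([ray(C,q,8)[:2] for q in zip(xs,ys)],np.float32)
    print(f,st[i],cv2.minAreaRect(P))
E
```

```text
11.1833 [474.23572825 -66.94597219 212.72235558] [ 0.80670643  0.07154542 -1.12971101] 23.774046902067948
[60 62 64 66 68 70 72 74 76 78 80 82 84 86 88]
38 [221 220 220 221 221 215 205 176 140 136 134 135 135 135 137]
30 [225 224 224 224 223 217 200 179 153 136 135 134 134 133 134]
-30 [224 225 225 225 226 221 213 188 158 143 136 134 134 135 136]
scene0 [276 295  10   8  26] ((535.8458862304688, 314.03460693359375), (17.8500919342041, 35.866416931152344), 64.61077880859375)
top0 [173 238  36  28 679] ((496.624267578125, 289.1456298828125), (94.85452270507812, 97.14176940917969), 70.69550323486328)
t7 [172 238  24  28 438] ((499.8250732421875, 300.79315185546875), (79.86085510253906, 98.05386352539062), 73.83204650878906)
s7 [276 283  40  29 612] ((498.4540100097656, 286.61712646484375), (98.67574310302734, 97.26143646240234), 70.30069732666016)
```

The tray stays open at 74 mm with the hook out. The coaster is centred at (497.5,288) with a side direction of 70.5°. I'll swing the hook to a yaw of 70.5° and aim the TCP at (455,167).

Request:
servo_tool(
  plan=[
    [[1,-0.04,0.45,0,0,0,0.97],[1,-0.04,0.45,0,0,0,0.97],[1,-0.04,0.45,0,0,0,0.97],[1,-0.04,0.45,0,0,0,0.97],[1,-0.04,0.45,0,0,0,0.97]],
  ],
)

```text
t: 11.7
ee_pos: [463.5, 24.1, 207.6]
orientation: [-3.018, -0.869, 0.003]
ft_force: [0.1, 0.3, -1.7]
width: 23.9
grasp_force: 30.0
```

Request:
servo_tool(
  plan=[
    [[1,-0.04,0.45,0,0,0,0.97],[1,-0.04,0.45,0,0,0,0.97],[1,-0.04,0.45,0,0,0,0.97],[1,-0.04,0.45,0,0,0,0.97],[1,-0.04,0.45,0,0,0,0.97]],
  ],
)

```text
t: 12.12
ee_pos: [455.5, 114.1, 207.5]
orientation: [-2.768, -1.484, 0.003]
ft_force: [-1.1, -0.4, -0.3]
width: 23.7
grasp_force: 30.0
```

Request:
servo_tool(
  plan=[
    [[1,-0.03,0.45,0,0,0,0.97],[1,-0.03,0.45,0,0,0,0.97],[1,-0.03,0.45,0,0,0,0.97],[1,0,0,0,0,0,0],[1,0,0,0,0,0,0]],
  ],
)

```text
t: 12.53
ee_pos: [452.1, 167.6, 207.7]
orientation: [-2.562, -1.817, 0.003]
ft_force: [-0.1, 1.0, -1.4]
width: 24.2
grasp_force: 30.0
```

```bash
python3 - <<'E'
from h import *
o,w=grab('wrist','w8.png'); p=o['ee_pos'];Rt=R(o['orientation'])
print(o['t'],p,o['width'],np.degrees(np.arctan2(Rt[1,0],Rt[0,0])),'tip',p+Rt@np.array([128.5,0,75.7]))
C=cam('wrist',o); a=w.max(2); m=(a<75).astype(np.uint8); m[230:]=0
k,l,st,ce=cv2.connectedComponentsWithStats(m)
for i in range(1,k):
    if st[i,4]>1500:
        ys,xs=np.where(l==i); P=np.array([ray(C,q,8)[:2] for q in zip(xs,ys)],np.float32); print(st[i],cv2.minAreaRect(P))
E
```

```text
12.5333 [452.0830943 167.5721527 207.6813472] 24.197478518374293 70.7033490285586 tip [494.40870672 288.79543086 131.81172637]
[ 274    0   35  116 3104] ((469.2237548828125, 295.9191589355469), (95.26589965820312, 29.691448211669922), 70.75479125976562)
```

Request:
servo_tool(
  plan=[
    [[1,0.08,0,-0.8,0,0,0],[1,0,0,-0.8,0,0,0],[1,0,0,-0.7,0,0,0],[1,0,0,-0.4,0,0,0],[1,0,0,0,0,0,0]],
  ],
)

```text
t: 13.0
ee_pos: [453.9, 165.6, 97.5]
orientation: [-2.563, -1.813, 0.01]
ft_force: [-0.3, 0.7, -0.7]
width: 24.1
grasp_force: 30.0
```

Request:
servo_tool(
  plan=[
    [[1,0,0,0,0,0,0],[1,0,0,0,0,0,0]],
  ],
)

```text
t: 13.17
ee_pos: [456.5, 166.9, 101.3]
orientation: [2.564, 1.816, 0.001]
ft_force: [-0.6, -0.6, -0.2]
width: 24.2
grasp_force: 30.0
```

Now down 17.5 mm, with a check before the last bit.

Request:
servo_tool(
  plan=[
    [[1,0,0,-0.2,0,0,0],[1,0,0,-0.15,0,0,0],[1,0,0,-0.05,0,0,0],[1,0,0,0,0,0,0]],
  ],
)

```text
t: 13.5
ee_pos: [455.8, 167.3, 84.4]
orientation: [-2.562, -1.817, 0.001]
ft_force: [-0.4, -0.2, -1.1]
width: 23.9
grasp_force: 30.0
```

Request:
servo_tool(
  plan=[
    [[1,0,0,-0.04,0,0,0],[1,0,0,0,0,0,0]],
  ],
)

```text
t: 13.67
ee_pos: [456.1, 167.4, 83.1]
orientation: [2.562, 1.818, 0.0]
ft_force: [-0.3, -0.8, 0.6]
width: 23.8
grasp_force: 30.0
```

Request:
servo_tool(
  plan=[
    [[0.3,0,0,0,0,0,0],[0.2,0,0,0,0,0,0],[0,0,0,0,0,0,0],[0,0,0,0,0,0,0],[0,0,0,0,0,0,0]],
  ],
)

```text
t: 14.08
ee_pos: [456.1, 167.4, 83.1]
orientation: [2.562, 1.818, 0.0]
ft_force: [-1.2, -0.1, 0.5]
width: 43.7
grasp_force: 0.0
```

Request:
servo_tool(
  plan=[
    [[0,0,0,0,0,0,0],[0,0,0,0.3,0,0,0],[0,0,0,0.7,0,0,0],[0,0,0,1,0,0,0],[0,0,0,1,0,0,0]],
  ],
)

```text
t: 14.5
ee_pos: [455.1, 167.0, 204.4]
orientation: [-2.562, -1.817, 0.004]
ft_force: [1.0, 0.3, 0.4]
width: 43.4
grasp_force: 0.0
```

Request:
servo_tool(
  plan=[
    [[0,-0.8,-0.9,0.5,0,0,0],[0,-0.8,-0.9,0.5,0,0,0],[0,0,-0.9,0.3,0,0,0],[0,0,0,0,0,0,0],[0,0,0,0,0,0,0]],
  ],
)

```text
t: 14.92
ee_pos: [405.0, 72.6, 248.6]
orientation: [2.564, 1.812, 0.004]
ft_force: [0.3, -0.0, -0.0]
width: 44.0
grasp_force: 0.0
```

```bash
python3 - <<'E'
from h import *
o,s=grab('scene','s9.png'); _,w=grab('wrist','w9.png'); print(o['t'],o['ee_pos'],o['width'],o['ft_force'])
S=cam('scene'); W=cam('wrist',o)
for n,C,im in(('scene',S,s),('wrist',W,w)):
    hsv=cv2.cvtColor(im,cv2.COLOR_RGB2HSV); m=cv2.inRange(hsv,(5,130,60),(16,255,255)); k,l,st,ce=cv2.connectedComponentsWithStats(m)
    for i in range(1,k):
        if st[i,4]>100:
            ys,xs=np.where(l==i); P=np.array([ray(C,q,20)[:2] for q in zip(xs,ys)],np.float32); print(n,ce[i],st[i],cv2.minAreaRect(P))
tip=np.array([498.5,288,8]); print('tip px',proj(S,tip),'elbow',proj(S,tip+[0,0,36]))
u,v=proj(S,tip).astype(int); print(cv2.cvtColor(s,cv2.COLOR_RGB2GRAY)[v-18:v+18,u-24:u+26:1])
x=np.array([.9905,.1365,0]); y=np.array([-.1365,.9905,0]); h0=np.array([674.5,-40.2,50]); g=cv2.cvtColor(s,cv2.COLOR_RGB2GRAY).astype(np.float32)
e=np.arange(60,90,2.)
U=np.array([proj(S,h0-x*(20+t)+y*30) for t in e],np.float32); print(cv2.remap(g,U[:,:1],U[:,1:],cv2.INTER_LINEAR).ravel().astype(int))
E
```

```text
14.9167 [405.02414797  72.61495116 248.57951274] 44.031291965756836 [ 0.27047541 -0.01766212 -0.01689582]
scene [413.05531915 175.28085106] [402 166  23  20 235] ((406.0965576171875, -622.5337524414062), (195.3172149658203, 54.630977630615234), 75.94666290283203)
scene [325.628 276.172] [312 266  27  22 250] ((452.5175476074219, 168.87646484375), (125.66277313232422, 38.98639678955078), 70.40703582763672)
wrist [336.92886559  84.90003744] [ 325   28   25  117 2671] ((456.65740966796875, 165.7626190185547), (112.16657257080078, 24.273420333862305), 70.7328109741211)
tip px [295.72614231 296.706233  ] elbow [295.62641395 288.25570783]
[[131 132 131 ... 150 150 150]
 [128 130 132 ... 149 147 142]
 [127 131 131 ... 142 133 122]
 ...
 [132 131 133 ... 132 124 104]
 [135 134 133 ... 120 101  93]
 [134 132 130 ... 100  94  93]]
[223 224 224 224 222 216 200 179 153 136 134 134 133 133 134]
```

```bash
python3 -c "
from workcell import close_job; print(close_job())"
```

```text
the job is handed in; nothing more can be done
None
```

The job is handed in: the tray was drawn about 74 mm out over its catch and stayed open by itself, and the tray hook lies on its handle with its tip near the middle of the slate coaster, placed from the measured handle pose rather than seen close up.

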